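# Sort the kiln props back into their trays

### The job

The kiln has been unpacked and its props lie mixed on the bench: put both long square posts into the long tray, the short square post into the small square tray, and both round tubular props into the round tray. Every post must lie flat on its tray's floor inside the lip, side by side and not stacked, and the round props must stand upright on theirs. Set them down rather than dropping them, as they are brittle, and leave the unglazed beaker and bowl standing where they are.

Things in the scene. Friction and masses are not known exactly. Their poses are not given: they have to be found in the camera images.
- long_post_a: One of two identical long square kiln posts, pale buff fired clay: 150 x 34 x 34 mm, about 0.28 kg, lying flat on the table. Origin at the middle of the post (17 mm above what it lies on); x along its length, z up.
- long_post_b: One of two identical long square kiln posts, pale buff fired clay: 150 x 34 x 34 mm, about 0.28 kg, lying flat on the table. Origin at the middle of the post (17 mm above what it lies on); x along its length, z up.
- short_post: The short square kiln post, pale buff fired clay: 64 x 34 x 34 mm, about 0.12 kg, lying flat on the table. Origin at the middle of the post (17 mm above what it lies on); x along its length, z up.
- round_prop_a: One of two identical round kiln props, pale buff fired clay: an upright tube, outer diameter 40 mm, bore 22 mm, 50 mm tall, about 90 g, standing on the table. Origin at the centre of its underside, z up along the tube.
- round_prop_b: One of two identical round kiln props, pale buff fired clay: an upright tube, outer diameter 40 mm, bore 22 mm, 50 mm tall, about 90 g, standing on the table. Origin at the centre of its underside, z up along the tube.
- long_tray: The oblong tray: inside 176 mm along its x, 122 mm along its y; outside 186 x 132 mm. It takes the two long posts side by side, both along its x. Fixed to the table. Plywood; origin at the centre of its underside on the table, z up; floor 5 mm thick (top at z = 5 mm), walls 5 mm thick, lip 12 mm above the table (7 mm above the tray's floor).
- square_tray: The small square tray: inside 90 x 90 mm, outside 100 x 100 mm, sides along its x and y. Fixed to the table. Plywood; origin at the centre of its underside on the table, z up; floor 5 mm thick (top at z = 5 mm), walls 5 mm thick, lip 12 mm above the table (7 mm above the tray's floor).
- round_tray: The round tray: inside diameter 140 mm, outside 150 mm. Fixed to the table. Plywood; origin at the centre of its underside on the table, z up; floor 5 mm thick (top at z = 5 mm), walls 5 mm thick, lip 12 mm above the table (7 mm above the tray's floor).
- beaker: Bystander: an unglazed cream beaker, open at the top, 74 mm across the rim, 68 mm tall, standing on the table. Origin at the centre of its underside, z up. Leave alone.
- bowl: Bystander: an unglazed cream bowl, 90 mm across the rim, 45 mm tall, standing on the table. Origin at the centre of its underside, z up. Leave alone.
Not all that is in view belongs to the job. Leave any orange or pink look-alike of the long_post_a alone. What is shaped like the short_post but green or yellow is not meant.

How it is judged:
By the outcome, as a careful person would: the job done as asked, in the order asked, and still so for the second after the job is handed in, with the robot touching nothing.
It also fails if it takes over 128 s, if anything falls off the work surface, if the arm or the gripper's body presses on something with over 40 N, if the wrist force passes 120 N, or if a joint passes its speed limit or range.

### The arm

A 7-joint arm with a two-finger parallel gripper is mounted at the origin on the work surface. World frame = base frame: x ahead of the robot, y to its left, z up, the work surface at z = 0. Lengths are in m, angles in rad, forces in N, time in s.
With the tool pointing down it reaches from about 0.4 to 0.85 m from the base axis. Payload 10.4 kg.
Tool frame: the origin (TCP) lies midway between the tips of the shut fingers; the grasp point (between the pads) lies 19 mm behind it (manip.pinch_z is the distance from the TCP to the grasp point, in m); y points along the fingers, x is the direction in which the jaws open and shut, and the axes are right-handed (so a half turn about y gives the same grasp; the last joint's range is limited). The gripper opens to 85 mm and grips with 20 to 120 N. Pads are 22 mm wide; open, the fingers measure 114 mm over their backs; the gripper's body (76 mm by 85 mm) begins 54 mm behind the grasp point. The pads swing forward as they close: fully open they stand 13 mm farther back than shut.
Start: joints at [1.241, 0.332, -0.065, 1.46, 0.022, 1.35, -0.088], TCP at [0.189, -0.596, 0.231] pointing down, gripper open.
Joint ranges: [-2.6, 2.6], [-0.5, 2.12], [-1.47, 1.34], [0.16, 2.42], [-1.27, 4.41], [0.06, 2.06], [-2.6, 2.6]. Speed limits (rad/s): [2.22, 2.22, 2.79, 2.79, 3.14, 3.14, 3.14].

### API

Orientations are given as a unit quaternion [x, y, z, w].
In Python, from workcell import manip gives the robot as it stands.
- The arm moves only by the shell command python3 -m pendant 'ROWS' [OPENING] [FORCE]. ROWS is a JSON object of lists of equal length, an entry for each row: "offset": the shift along the tool's x, y, z scaled (see below), a list of three; "turn": the turn, a rotation vector about the tool's x, y, z scaled (see below), a list of three. A call has 1 to 12 rows; each row is the pose to reach, as a shift and turn from the pose measured when the call began, along the tool's axes at that moment; what a row does not reach only later rows make up. The controller multiplies each number of a shift by 200 mm and each number of a turn by 45 degrees. A row lasts 1/8 s, in which the tool goes at most 62.5 mm and 10.7 degrees, less where a joint would pass 70% of its speed; a pose out of reach is approached as far as the arm can. A call with a number of a shift or a turn outside -1 to 1 is refused whole. A call with a gripper value outside its range is refused whole. OPENING is the opening in per cent of the stroke, from 0 (shut) to 100 (fully open), set as the call begins (- or left out, the last holds). The fingers move at their own pace and stop on an object; FORCE is the grip in N (left out, the last holds). Time passes only in rows, so rows that repeat a pose let the fingers close. It gives the time, the measured TCP pose, the force and the opening at its end, in the units of the state.
- manip.get_obs(): the state, without advancing time (a new reading comes with each control period).
- manip.camera(name): name is "side" or "top" or "wrist"; returns (picture, depth): 420x560x3 uint8, red, green, blue; 420x560 float32, m along the optical axis (not along the pixel's ray), 0 where there is no reading.
- manip.camera_model(name): a dict with "intrinsics" (3x3 intrinsics, pixels), "R" (3x3) and "t" (3): a world point X has camera coordinates R X + t; the wrist camera has in their place "tool_from_camera" (4x4, takes a point from camera to tool coordinates, whose origin is the TCP and whose axes are the tool frame's). Camera axes: x right, y down, z forward; pixel columns grow to the right and rows downward; lengths in m; the calibration is good to about 2 mm. A picture is of the moment at which its call begins: read the wrist's pose just before it. camera_model takes no time and is no camera call.
- manip.hand_in(): hands the job in, once; it reports no verdict.
The state is a dict: "clock": time; "joint_pos": joint angles; "joint_velocities": joint speeds; "tau": joint torques, N m; "position": TCP position; "ee_rot": TCP orientation; "ft_force": force on the tool from outside, world axes, zero at the start; "torque": the same for the moment, N m; "grip_width": opening from 0.0 (shut) to 1.0 (fully open).
Only numpy, scipy, OpenCV 4.12 (cv2) and the standard library are available. Lean on these libraries where they do the work, as an engineer would, in place of code of your own. Each camera call takes 0.05 s, during which the arm holds its last target. There are 200 camera calls.

## Working session

There is one attempt and no reset: what is moved stays moved. The work goes in short steps, Python scripts to look and compute and a shell command to move; the robot and the scene stay as the last step left them, time stands still between calls to the robot, and variables do not carry over. Pictures are saved under pics/ and viewed, about 12 in all and at most 16, crops included, and the job is handed in when it is done.

```bash
mkdir -p pics; ls
python3 - <<'E'
from workcell import manip
import cv2,numpy as np
o=manip.get_obs();print(o)
for n in("top","side"):
    p,d=manip.camera(n);cv2.imwrite(f"pics/{n}0.png",p[:,:,::-1]);np.savez(f"pics/{n}0.npz",p=p,d=d)
    print(n,manip.camera_model(n))
print(manip.camera_model("wrist"),manip.pinch_z)
E
```

```text
pics
{'clock': 0.0, 'joint_pos': array([ 1.24139716,  0.33286386, -0.06471802,  1.46094356,  0.02158921,
        1.3498763 , -0.08852376]), 'joint_velocities': array([ 3.12271136e-04, -3.83075801e-04,  6.14325073e-04, -3.58813734e-05,
        1.14542864e-03, -1.69818330e-03, -2.02145730e-04]), 'tau': array([-1.02158188e-03, -6.25453520e+01,  4.84384771e-02, -3.91599226e+01,
        1.59966841e-02,  9.97716357e-03, -1.46521506e-05]), 'position': array([ 0.18865307, -0.5954607 ,  0.23051989]), 'ee_rot': array([-0.57025261,  0.41813381, -0.41731784,  0.57080811]), 'ft_force': array([-0.22392012,  0.6934313 , -0.09971205]), 'torque': array([ 0.05326314, -0.06579101, -0.02356937]), 'grip_width': 0.9995011032221252}
top {'intrinsics': array([[409.88923876,   0.        , 275.555694  ],
       [  0.        , 409.88923876, 209.16775088],
       [  0.        ,   0.        ,   1.        ]]), 'R': array([[ 0.02787765, -0.9992254 , -0.0277748 ],
       [-0.99551559, -0.02524001, -0.09116823],
       [ 0.09039658,  0.03019181, -0.9954481 ]]), 't': array([0.00514364, 0.46489235, 0.9494866 ])}
side 
[... 209 characters left out ...]
 0.00133276],
       [-0.36391213,  0.52036252, -0.77252237],
       [ 0.44101253, -0.63427166, -0.63498615]]), 't': array([0.38782832, 0.19676704, 1.10845292])}
{'intrinsics': array([[300.35540518,   0.        , 277.022817  ],
       [  0.        , 300.35540518, 208.31695831],
       [  0.        ,   0.        ,   1.        ]]), 'tool_from_camera': array([[ 9.99999876e-01,  1.25182575e-04,  4.82233214e-04,
        -5.78442681e-05],
       [-4.14135742e-04, -3.29226598e-01,  9.44250854e-01,
        -1.41889849e-01],
       [ 2.76967754e-04, -9.44250937e-01, -3.29226505e-01,
         8.48134726e-02],
       [ 0.00000000e+00,  0.00000000e+00,  0.00000000e+00,
         1.00000000e+00]])} 0.0187
```

View pictures.

View pics/top0.png

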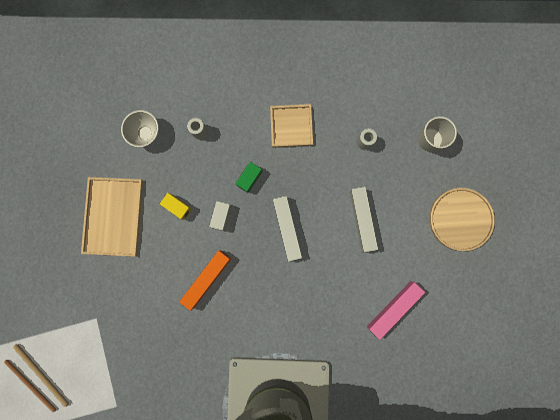

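View pics/side0.png

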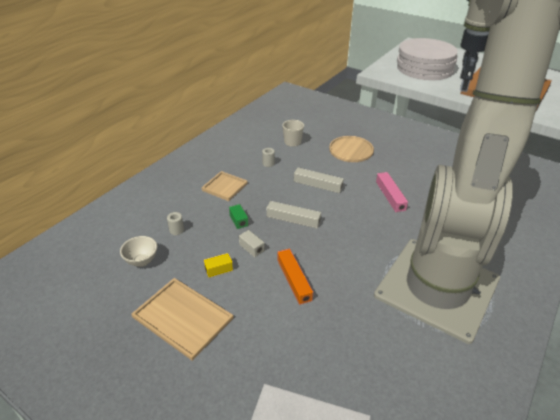

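Candidates (top): long posts – buff (288,229), (365,219) vs orange (205,280), pink (397,310) → buff ones. Short – buff (220,215) vs green (249,177), yellow (174,206). Props (195,126), (368,138) vs bowl (140,129), beaker (440,133). Trays: (112,217), (292,125), (462,219).

```bash
cat > h.py <<'E'
from workcell import manip
import cv2,numpy as np
from scipy.spatial.transform import Rotation as Ro
def onplane(cm,px,z):
    px=np.asarray(px,float).reshape(-1,2)
    r=np.c_[px,np.ones(len(px))]@np.linalg.inv(cm["intrinsics"]).T
    R,t=np.array(cm["R"]),np.array(cm["t"]); c=-R.T@t; w=r@R
    return c+w*((z-c[2])/w[:,2])[:,None]
def world(cm,d):
    v,u=np.indices(d.shape); r=np.stack([u,v,np.ones_like(u)],-1)@np.linalg.inv(cm["intrinsics"]).T
    return (r*d[...,None]-np.array(cm["t"]))@np.array(cm["R"])
def rect(pts):
    (cx,cy),(w,h),a=cv2.minAreaRect((pts[:,:2]*1000).astype(np.float32))
    if w<h: w,h,a=h,w,a+90
    return round(cx,1),round(cy,1),round(w,1),round(h,1),round((a+90)%180-90,1)
def steps(target_xyz,yaw=None):
    """offset (tool axes, /0.2) and turn to target TCP; yaw=world angle of the jaw axis, deg"""
    o=manip.get_obs();R=Ro.from_quat(o["ee_rot"])
    y=np.array([0,0,-1.]);x=R.as_matrix()[:,0];cur=np.degrees(np.arctan2(x[1],x[0]))
    if yaw is None: yaw=cur
    dy=(yaw-cur+90)%180-90; a=np.radians(cur+dy); x=np.array([np.cos(a),np.sin(a),0])
    T=Ro.from_matrix(np.c_[x,y,np.cross(x,y)])
    off=R.inv().apply(np.array(target_xyz)-o["position"])/0.2
    print("jawyaw",cur.round(1),"dyaw",round(dy,1),"off",off.round(3),"turn",((R.inv()*T).as_rotvec()/np.radians(45)).round(3))
E
python3 - <<'E'
from h import *
cm=manip.camera_model("top");f=np.load("pics/top0.npz");p,d=f["p"],f["d"]
W=world(cm,d);print("table z",np.median(W[300:320,250:300,2]),"fit noise",W[300:320,250:300,2].std())
for n,(u,v),zt,h in[("A",(288,229),.034,0),("B",(365,219),.034,0),("S",(220,215),.034,0),("ora",(205,280),.034,0),("pink",(397,310),.034,0),("grn",(249,177),.034,0),("yel",(174,206),.034,0),("ra",(195,126),.05,0),("rb",(368,138),.05,0),("bowl",(140,129),.045,0),("beak",(440,133),.068,0),("LT",(112,217),.012,0),("ST",(292,125),.012,0),("RT",(462,219),.012,0)]:
    z=W[...,2]; tray=n in("LT","ST","RT")
    hsv=cv2.cvtColor(p,cv2.COLOR_RGB2HSV)
    m=((hsv[...,1]>70)&(hsv[...,2]>90)) if tray else (z>zt-.008)&(z<zt+.008)
    m=m.astype(np.uint8)
    w=np.zeros_like(m);w[max(0,v-50):v+50,max(0,u-50):u+50]=1;m&=w
    k,l,s,c=cv2.connectedComponentsWithStats(m)
    i=min(range(1,k),key=lambda i:np.hypot(*(c[i]-(u,v)))-.05*s[i][4])
    v_,u_=np.nonzero(l==i)
    P=onplane(cm,np.c_[u_,v_],zt)
    print(n,len(P),"z",np.median(z[l==i]).round(4),rect(P),"circ",[np.round(q,4) for q in cv2.minEnclosingCircle(P[:,:2].astype(np.float32))])
steps([.2,-.5,.25],0)
cv2.imwrite("pics/crop.png",cv2.resize(p[90:290,170:400,::-1],None,fx=3,fy=3))
E
```

```text
table z -0.00023672257499592287 fit noise 0.054060102601361786
A 935 z 0.0338 (419.5, -10.4, 148.9, 33.6, 15.4) circ [array([ 0.4195, -0.0105]), np.float64(0.076)]
B 969 z 0.0334 (445.4, -188.5, 149.5, 34.8, 11.6) circ [array([ 0.4451, -0.1884]), np.float64(0.0757)]
S 400 z 0.0338 (445.1, 148.4, 63.7, 34.6, -12.9) circ [array([0.4453, 0.1493]), np.float64(0.035)]
ora 973 z 0.0338 (294.1, 177.5, 150.0, 34.6, -35.6) circ [array([0.2946, 0.1784]), np.float64(0.0757)]
pink 1054 z 0.0335 (240.3, -263.5, 148.2, 36.1, -43.0) circ [array([ 0.2397, -0.2638]), np.float64(0.0755)]
grn 396 z 0.034 (538.9, 83.7, 63.9, 34.4, -31.7) circ [array([0.5392, 0.0837]), np.float64(0.035)]
yel 401 z 0.0338 (465.2, 256.4, 65.3, 34.4, 58.2) circ [array([0.4654, 0.2559]), np.float64(0.0355)]
ra 173 z 0.05 (652.7, 210.6, 41.1, 36.7, 46.5) circ [array([0.6531, 0.2106]), np.float64(0.021)]
rb 174 z 0.0499 (634.4, -193.2, 40.3, 36.9, 0.5) circ [array([ 0.6347, -0.1936]), np.float64(0.0205)]
bowl 292 z 0.0437 (646.7, 346.5, 87.1, 85.0, -88.8) circ [array([0.6463, 0.3455]), np.float64(0.0451)]
beak 250 z 0.0666 (644.4, -350.9, 74.2, 71.8, -88.9) circ [array([ 0.6436, -0.3515]), np.float64(0.0378)]
LT 4136 z 0.0056 (438.8, 414.8, 186.6, 133.1, -1.2) circ [array([0.4388, 0.4149]), np.float64(0.1129)]
ST 1673 z 0.0056 (672.1, -14.5, 101.7, 100.0, 4.1) circ [array([ 0.6723, -0.0138]), np.float64(0.0699)]
RT 3261 z 0.0052 (453.8, -421.0, 151.9, 146.4, -88.6) circ [array([ 0.4543, -0.4211]), np.float64(0.0764)]
jawyaw -72.4 dyaw 72.4 off [-0.438 -0.096  0.198] turn [-1.000e-03 -1.609e+00 -1.000e-03]
```

View pics/crop.png

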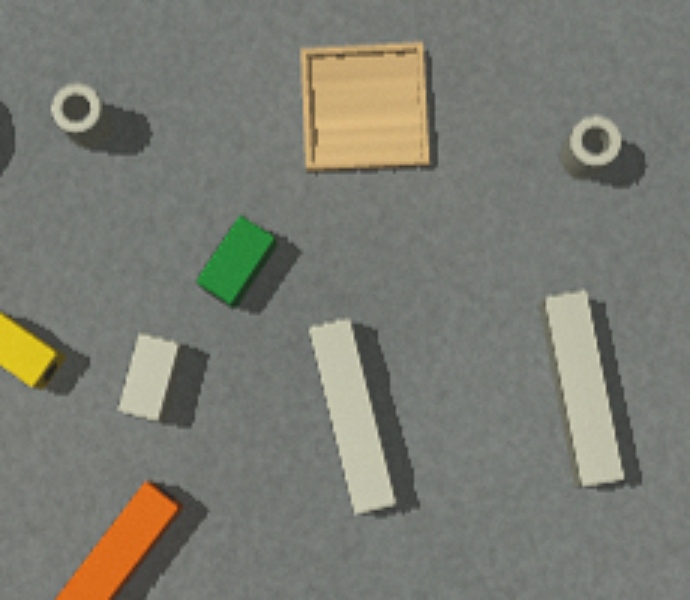

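```bash
cat >> h.py <<'E'
def plan(wps):
    """waypoints (x,y,z,jaw yaw deg absolute, unwrapped turn); prints rows for each call, assuming the one before was reached"""
    o=manip.get_obs();R=Ro.from_quat(o["ee_rot"]);p=np.array(o["position"])
    x=R.as_matrix()[:,0];print("t",round(o["clock"],2),"pos",p.round(4),"yaw",np.degrees(np.arctan2(x[1],x[0])).round(1),"F",np.round(o["ft_force"],1),"w",round(o["grip_width"],3),"q",np.round(o["joint_pos"],2))
    for *q,yaw in wps:
        a=np.radians(yaw);x=np.array([np.cos(a),np.sin(a),0]);y=np.array([0,0,-1.])
        T=Ro.from_matrix(np.c_[x,y,np.cross(x,y)])
        print((R.inv().apply(np.array(q)-p)/.2).round(3).tolist(),((R.inv()*T).as_rotvec()/np.radians(45)).round(3).tolist()); R,p=T,np.array(q)
E
python3 - <<'E'
from h import *
plan([(.32,-.40,.18,-74),(.445,-.1885,.12,-78.4),(.445,-.1885,.005,-78.4)])
E
```

```text
t 0.1 pos [ 0.1886 -0.5955  0.2306] yaw -72.4 F [-0.6  0.1  0.4] w 1.001 q [ 1.24  0.33 -0.06  1.46  0.02  1.35 -0.09]
[-0.733, 0.254, 0.921] [0.0, 0.035, -0.002]
[-0.844, 0.3, 0.892] [0.0, 0.098, 0.0]
[0.0, 0.575, -0.0] [0.0, 0.0, 0.0]
```

```bash
python3 -m pendant '{"offset":[[-0.73,0.25,0.92],[-0.73,0.25,0.92],[-0.73,0.25,0.92],[-0.73,0.25,0.92],[-0.73,0.25,0.92],[-0.73,0.25,0.92]],"turn":[[0,0.03,0],[0,0.03,0],[0,0.03,0],[0,0.03,0],[0,0.03,0],[0,0.03,0]]}' 100 30
python3 -m pendant '{"offset":[[-0.84,0.3,0.89],[-0.84,0.3,0.89],[-0.84,0.3,0.89],[-0.84,0.3,0.89],[-0.84,0.3,0.89],[-0.84,0.3,0.89],[-0.84,0.3,0.89]],"turn":[[0,0.1,0],[0,0.1,0],[0,0.1,0],[0,0.1,0],[0,0.1,0],[0,0.1,0],[0,0.1,0]]}'
python3 - <<'E'
from h import *
plan([(.445,-.1885,.005,-78.4)])
p,d=manip.camera("wrist");cv2.imwrite("pics/w1.png",p[:,:,::-1])
E
```

```text
clock: 0.85
position: [0.3195, -0.4011, 0.1808]
ee_rot: [-0.565, 0.425, -0.424, 0.566]
ft_force: [-0.5, -0.4, -0.5]
grip_width: 1.003
clock: 1.72
position: [0.4429, -0.1921, 0.1211]
ee_rot: [0.548, -0.448, 0.447, -0.548]
ft_force: [0.0, 0.1, 0.6]
grip_width: 1.0
t 1.73 pos [ 0.4429 -0.1921  0.1211] yaw -78.5 F [0.  0.1 0.6] w 1.0 q [ 0.71  0.15 -0.42  1.94  0.07  1.07 -1.11]
[-0.015, 0.581, 0.014] [0.001, -0.002, -0.001]
```

View pics/w1.png

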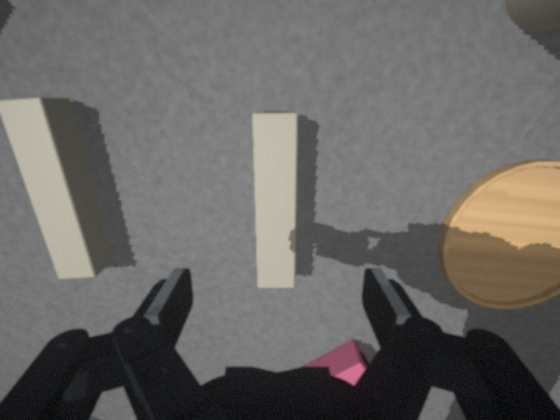

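The wrist view shows post B (275,200) centred and aligned between the fingertips (180 and 375 columns).

```bash
python3 -m pendant '{"offset":[[-0.015,0.25,0.014],[-0.015,0.45,0.014],[-0.015,0.54,0.014],[-0.015,0.58,0.014],[-0.015,0.58,0.014],[-0.015,0.58,0.014]],"turn":[[0,0,0],[0,0,0],[0,0,0],[0,0,0],[0,0,0],[0,0,0]]}'
python3 -m pendant '{"offset":[[0,0,0],[0,0,0],[0,0,0],[0,0,0],[0,0,0],[0,0,0],[0,0,0],[0,0,0]],"turn":[[0,0,0],[0,0,0],[0,0,0],[0,0,0],[0,0,0],[0,0,0],[0,0,0],[0,0,0]]}' 20 30
python3 -m pendant '{"offset":[[0,-0.1,0],[0,-0.3,0],[0,-0.5,0],[0,-0.6,0],[0,-0.6,0]],"turn":[[0,0,0],[0,0,0],[0,0,0],[0,0,0],[0,0,0]]}'
python3 - <<'E'
from h import *
plan([(.47,-.03,.14,-40),(.47,.13,.14,2),(.455,.29,.14,45),(.4388,.445,.13,88.8),(.4388,.445,.011,88.8)])
E
```

```text
clock: 2.52
position: [0.4459, -0.1887, 0.0063]
ee_rot: [-0.548, 0.447, -0.448, 0.548]
ft_force: [0.6, -0.1, 0.6]
grip_width: 1.002
clock: 3.52
position: [0.4461, -0.189, 0.0067]
ee_rot: [-0.548, 0.447, -0.448, 0.548]
ft_force: [-1.3, -0.0, 6.3]
grip_width: 0.392
clock: 4.15
position: [0.4464, -0.1891, 0.1275]
ee_rot: [-0.547, 0.446, -0.449, 0.548]
ft_force: [0.4, 0.2, -2.4]
grip_width: 0.391
t 4.15 pos [ 0.4464 -0.1891  0.1275] yaw -78.5 F [ 0.4  0.2 -2.4] w 0.391 q [ 0.71  0.14 -0.43  1.93  0.07  1.08 -1.12]
[-0.756, -0.064, 0.274] [-0.002, -0.855, 0.004]
[-0.514, 0.0, 0.613] [0.0, -0.933, 0.0]
[-0.047, 0.0, 0.802] [0.0, -0.956, 0.0]
[0.491, 0.05, 0.605] [0.0, -0.973, 0.0]
[0.0, 0.595, 0.0] [0.0, 0.0, 0.0]
```

```bash
python3 -m pendant '{"offset":[[-0.76,-0.06,0.27],[-0.76,-0.06,0.27],[-0.76,-0.06,0.27],[-0.76,-0.06,0.27],[-0.76,-0.06,0.27],[-0.76,-0.06,0.27]],"turn":[[0,-0.2,0],[0,-0.4,0],[0,-0.6,0],[0,-0.855,0],[0,-0.855,0],[0,-0.855,0]]}'
python3 -m pendant '{"offset":[[-0.51,0,0.61],[-0.51,0,0.61],[-0.51,0,0.61],[-0.51,0,0.61],[-0.51,0,0.61],[-0.51,0,0.61]],"turn":[[0,-0.2,0],[0,-0.4,0],[0,-0.65,0],[0,-0.93,0],[0,-0.93,0],[0,-0.93,0]]}'
python3 -m pendant '{"offset":[[-0.05,0,0.8],[-0.05,0,0.8],[-0.05,0,0.8],[-0.05,0,0.8],[-0.05,0,0.8],[-0.05,0,0.8]],"turn":[[0,-0.2,0],[0,-0.4,0],[0,-0.65,0],[0,-0.95,0],[0,-0.95,0],[0,-0.95,0]]}'
python3 - <<'E'
from h import *
plan([(.4388,.445,.13,88.8),(.4388,.445,.0115,88.8)])
E
```

```text
clock: 4.9
position: [0.4684, -0.0299, 0.1383]
ee_rot: [0.664, -0.243, 0.244, -0.664]
ft_force: [0.1, -0.4, -3.1]
grip_width: 0.392
clock: 5.65
position: [0.4694, 0.1286, 0.1377]
ee_rot: [0.708, 0.009, -0.008, -0.706]
ft_force: [0.0, 0.7, -2.2]
grip_width: 0.396
clock: 6.4
position: [0.4558, 0.2878, 0.137]
ee_rot: [0.657, 0.264, -0.264, -0.655]
ft_force: [0.7, 0.1, -3.1]
grip_width: 0.394
t 6.4 pos [0.4558 0.2878 0.137 ] yaw 43.9 F [ 0.7  0.1 -3.1] w 0.394 q [ 0.18  0.38 -0.98  1.77  0.34  1.18 -0.14]
[0.484, 0.033, 0.626] [0.002, -0.998, -0.002]
[0.0, 0.592, 0.0] [0.0, 0.0, 0.0]
```

```bash
python3 -m pendant '{"offset":[[0.48,0.03,0.63],[0.48,0.03,0.63],[0.48,0.03,0.63],[0.48,0.03,0.63],[0.48,0.03,0.63],[0.48,0.03,0.63],[0.48,0.03,0.63]],"turn":[[0,-0.2,0],[0,-0.45,0],[0,-0.7,0],[0,-0.9,0],[0,-1,0],[0,-1,0],[0,-1,0]]}'
python3 - <<'E'
from h import *
plan([(.4388,.445,.0115,88.8)])
p,d=manip.camera("wrist");cv2.imwrite("pics/w2.png",p[:,:,::-1])
E
```

```text
clock: 7.28
position: [0.438, 0.4448, 0.1306]
ee_rot: [0.507, 0.494, -0.494, -0.505]
ft_force: [-0.5, 0.7, -2.7]
grip_width: 0.395
t 7.28 pos [0.438  0.4448 0.1306] yaw 88.6 F [-0.5  0.7 -2.7] w 0.395 q [-0.11  0.64 -1.07  1.54  0.58  1.3   0.3 ]
[0.002, 0.596, -0.004] [0.001, -0.003, -0.003]
```

View pics/w2.png

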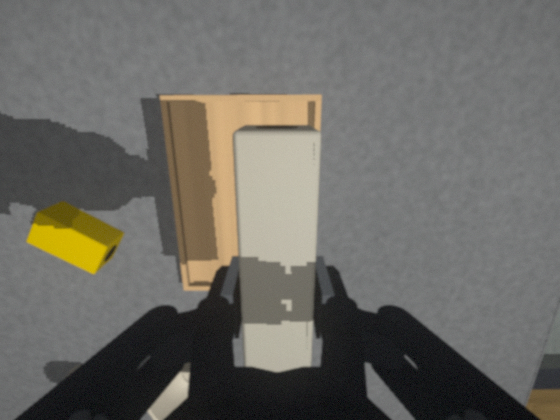

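The post hangs over the tray's +y half (tray corners (162,96), (322,96)), aligned. Lowering.

```bash
python3 -m pendant '{"offset":[[0,0.2,0],[0,0.4,0],[0,0.5,0],[0,0.55,0],[0,0.57,0],[0,0.58,0],[0,0.59,0],[0,0.595,0],[0,0.6,0],[0,0.6,0]],"turn":[[0,0,0],[0,0,0],[0,0,0],[0,0,0],[0,0,0],[0,0,0],[0,0,0],[0,0,0],[0,0,0],[0,0,0]]}'
python3 - <<'E'
from h import *
plan([(.438,.4448,.0105,88.8)])
E
```

```text
clock: 8.57
position: [0.4383, 0.4448, 0.0119]
ee_rot: [0.507, 0.494, -0.494, -0.505]
ft_force: [-1.8, -4.0, 6.7]
grip_width: 0.389
t 8.57 pos [0.4383 0.4448 0.0119] yaw 88.7 F [-1.8 -4.   6.7] w 0.389 q [-0.16  0.77 -0.97  1.63  0.69  1.12  0.23]
[0.0, 0.007, 0.001] [0.002, -0.003, -0.003]
```

```bash
python3 -m pendant '{"offset":[[0,0,0],[0,0,0],[0,0,0],[0,0,0]],"turn":[[0,0,0],[0,0,0],[0,0,0],[0,0,0]]}' 55
python3 -m pendant '{"offset":[[0,-0.1,0],[0,-0.3,0],[0,-0.6,0],[0,-0.6,0],[0,-0.6,0]],"turn":[[0,0,0],[0,0,0],[0,0,0],[0,0,0],[0,0,0]]}'
python3 - <<'E'
from h import *
plan([(.44,.26,.14,95),(.43,.08,.14,105.4),(.4195,-.0104,.12,105.4),(.4195,-.0104,.0055,105.4)])
E
```

```text
clock: 9.07
position: [0.4383, 0.4448, 0.0118]
ee_rot: [0.507, 0.494, -0.494, -0.505]
ft_force: [-0.3, 0.1, 1.2]
grip_width: 0.549
clock: 9.7
position: [0.4382, 0.445, 0.1326]
ee_rot: [0.507, 0.494, -0.494, -0.505]
ft_force: [-0.0, -0.5, -0.6]
grip_width: 0.55
t 9.7 pos [0.4382 0.445  0.1326] yaw 88.7 F [-0.  -0.5 -0.6] w 0.55 q [-0.11  0.64 -1.07  1.54  0.58  1.3   0.3 ]
[-0.925, -0.035, -0.03] [0.003, -0.14, -0.002]
[-0.892, 0.0, 0.128] [0.0, -0.231, 0.0]
[-0.422, 0.1, 0.171] [0.0, 0.0, 0.0]
[0.0, 0.572, 0.0] [0.0, 0.0, 0.0]
```

```bash
python3 -m pendant '{"offset":[[-0.92,-0.03,-0.03],[-0.92,-0.03,-0.03],[-0.92,-0.03,-0.03],[-0.92,-0.03,-0.03],[-0.92,-0.03,-0.03]],"turn":[[0,-0.14,0],[0,-0.14,0],[0,-0.14,0],[0,-0.14,0],[0,-0.14,0]]}' 90
python3 -m pendant '{"offset":[[-0.89,0,0.13],[-0.89,0,0.13],[-0.89,0,0.13],[-0.89,0,0.13],[-0.89,0,0.13]],"turn":[[0,-0.23,0],[0,-0.23,0],[0,-0.23,0],[0,-0.23,0],[0,-0.23,0]]}'
python3 -m pendant '{"offset":[[-0.42,0.1,0.17],[-0.42,0.1,0.17],[-0.42,0.1,0.17],[-0.42,0.1,0.17]],"turn":[[0,0,0],[0,0,0],[0,0,0],[0,0,0]]}'
python3 - <<'E'
from h import *
plan([(.4195,-.0104,.0055,105.4)])
p,d=manip.camera("top");cv2.imwrite("pics/t2.png",p[:,:,::-1])
E
```

```text
clock: 10.32
position: [0.4398, 0.2605, 0.1386]
ee_rot: [-0.479, -0.521, 0.521, 0.477]
ft_force: [-0.7, -0.3, 0.3]
grip_width: 0.9
clock: 10.95
position: [0.4291, 0.0808, 0.1388]
ee_rot: [-0.43, -0.562, 0.562, 0.428]
ft_force: [0.2, 0.1, 0.1]
grip_width: 0.899
clock: 11.45
position: [0.4189, -0.0069, 0.1193]
ee_rot: [0.429, 0.563, -0.562, -0.427]
ft_force: [-0.8, 0.6, 0.3]
grip_width: 0.9
t 11.45 pos [ 0.4189 -0.0069  0.1193] yaw 105.4 F [-0.8  0.6  0.3] w 0.9 q [ 1.31  0.13 -1.43  2.06  0.15  1.06  1.65]
[-0.017, 0.569, 0.003] [0.003, 0.001, -0.002]
```

View pics/t2.png

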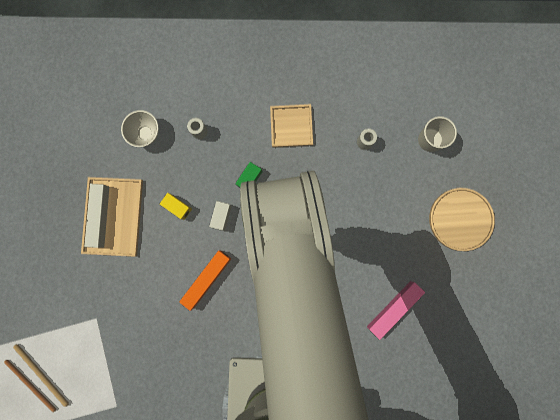

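Post B lies inside the tray at (97,216), +y side. j3 is close to its limit (−1.43 of −1.47), so I turn the wrist half a turn for this grasp.

```bash
python3 -m pendant '{"offset":[[0,-0.1,-0.35],[0,-0.1,-0.35],[0,-0.1,-0.35],[0,-0.1,-0.35],[0,-0.1,-0.35],[0,-0.1,-0.35]],"turn":[[0,0.2,0],[0,0.4,0],[0,0.6,0],[0,0.8,0],[0,1,0],[0,1,0]]}'
python3 -m pendant '{"offset":[[0,0,0],[0,0,0],[0,0,0],[0,0,0],[0,0,0]],"turn":[[0,0.2,0],[0,0.4,0],[0,0.6,0],[0,0.8,0],[0,1,0]]}'
python3 -c "
from h import *
plan([(.47,-.01,.14,-30),(.4195,-.0104,.12,-74.6),(.4195,-.0104,.0055,-74.6)])"
```

```text
clock: 12.25
position: [0.4865, 0.0136, 0.1397]
ee_rot: [0.611, 0.358, -0.356, -0.609]
ft_force: [-1.2, 0.6, -0.1]
grip_width: 0.902
clock: 12.88
position: [0.4866, 0.0147, 0.1397]
ee_rot: [0.701, 0.098, -0.096, -0.7]
ft_force: [0.2, -0.1, 0.3]
grip_width: 0.897
t 12.88 pos [0.4866 0.0147 0.1397] yaw 15.7 F [ 0.2 -0.1  0.3] w 0.897 q [ 0.79  0.23 -0.99  1.89  0.21  1.13 -0.01]
[-0.114, -0.002, -0.096] [0.0, 1.016, 0.004]
[-0.218, 0.1, -0.128] [0.0, 0.991, 0.0]
[0.0, 0.572, -0.0] [0.0, 0.0, 0.0]
```

```bash
python3 -m pendant '{"offset":[[-0.11,0,-0.1],[-0.11,0,-0.1],[-0.11,0,-0.1],[-0.11,0,-0.1],[-0.11,0,-0.1],[-0.11,0,-0.1]],"turn":[[0,0.2,0],[0,0.4,0],[0,0.6,0],[0,0.8,0],[0,1,0],[0,1,0]]}'
python3 -m pendant '{"offset":[[-0.22,0.1,-0.13],[-0.22,0.1,-0.13],[-0.22,0.1,-0.13],[-0.22,0.1,-0.13],[-0.22,0.1,-0.13],[-0.22,0.1,-0.13],[-0.22,0.1,-0.13]],"turn":[[0,0.2,0],[0,0.4,0],[0,0.6,0],[0,0.8,0],[0,1,0],[0,1,0],[0,1,0]]}'
python3 -c "
from h import *
plan([(.4195,-.0104,.0055,-74.6)])"
```

```text
clock: 13.62
position: [0.471, -0.0096, 0.1396]
ee_rot: [-0.685, 0.176, -0.178, 0.685]
ft_force: [0.6, 0.2, -0.1]
grip_width: 0.899
clock: 14.5
position: [0.42, -0.0108, 0.1195]
ee_rot: [-0.566, 0.423, -0.424, 0.567]
ft_force: [-0.5, 1.3, 0.2]
grip_width: 0.899
t 14.5 pos [ 0.42   -0.0108  0.1195] yaw -73.6 F [-0.5  1.3  0.2] w 0.899 q [ 0.81  0.03 -0.88  2.07  0.03  1.05 -1.37]
[-0.003, 0.57, -0.003] [-0.003, 0.023, 0.002]
```

```bash
python3 -m pendant '{"offset":[[0,0.25,0],[0,0.45,0],[0,0.54,0],[0,0.565,0],[0,0.57,0],[0,0.57,0]],"turn":[[0,0.02,0],[0,0.02,0],[0,0.02,0],[0,0.02,0],[0,0.02,0],[0,0.02,0]]}'
python3 -m pendant '{"offset":[[0,0,0],[0,0,0],[0,0,0],[0,0,0],[0,0,0],[0,0,0],[0,0,0]],"turn":[[0,0,0],[0,0,0],[0,0,0],[0,0,0],[0,0,0],[0,0,0],[0,0,0]]}' 20 30
python3 -m pendant '{"offset":[[0,-0.1,0],[0,-0.3,0],[0,-0.5,0],[0,-0.65,0],[0,-0.65,0]],"turn":[[0,0,0],[0,0,0],[0,0,0],[0,0,0],[0,0,0]]}'
python3 -c "
from h import *
plan([(.47,.1,.14,-33),(.47,.19,.14,8),(.455,.29,.14,48),(.4388,.384,.13,88.8)])"
```

```text
clock: 15.25
position: [0.4209, -0.0109, 0.0062]
ee_rot: [-0.562, 0.426, -0.429, 0.564]
ft_force: [0.5, -0.4, -0.2]
grip_width: 0.896
clock: 16.12
position: [0.4212, -0.011, 0.0066]
ee_rot: [-0.562, 0.426, -0.429, 0.564]
ft_force: [-2.8, -0.4, 7.4]
grip_width: 0.395
clock: 16.75
position: [0.4217, -0.0111, 0.1382]
ee_rot: [-0.562, 0.425, -0.431, 0.564]
ft_force: [0.2, -0.7, -3.0]
grip_width: 0.394
t 16.75 pos [ 0.4217 -0.0111  0.1382] yaw -74.5 F [ 0.2 -0.7 -3. ] w 0.394 q [ 0.85 -0.   -0.92  2.05  0.    1.09 -1.37]
[-0.471, -0.009, 0.382] [-0.006, -0.921, 0.009]
[-0.245, 0.0, 0.377] [0.0, -0.911, 0.0]
[-0.005, 0.0, 0.506] [0.0, -0.889, 0.0]
[0.295, 0.05, 0.375] [0.0, -0.907, 0.0]
```

```bash
python3 -m pendant '{"offset":[[-0.47,-0.01,0.38],[-0.47,-0.01,0.38],[-0.47,-0.01,0.38],[-0.47,-0.01,0.38],[-0.47,-0.01,0.38],[-0.47,-0.01,0.38]],"turn":[[0,-0.2,0],[0,-0.4,0],[0,-0.65,0],[0,-0.92,0],[0,-0.92,0],[0,-0.92,0]]}'
python3 -m pendant '{"offset":[[-0.24,0,0.38],[-0.24,0,0.38],[-0.24,0,0.38],[-0.24,0,0.38],[-0.24,0,0.38],[-0.24,0,0.38]],"turn":[[0,-0.2,0],[0,-0.4,0],[0,-0.65,0],[0,-0.91,0],[0,-0.91,0],[0,-0.91,0]]}'
python3 -m pendant '{"offset":[[0,0,0.51],[0,0,0.51],[0,0,0.51],[0,0,0.51],[0,0,0.51],[0,0,0.51]],"turn":[[0,-0.2,0],[0,-0.4,0],[0,-0.65,0],[0,-0.89,0],[0,-0.89,0],[0,-0.89,0]]}'
python3 -c "
from h import *
plan([(.4400,.384,.13,88.8)])"
```

```text
clock: 17.5
position: [0.4693, 0.0995, 0.1395]
ee_rot: [0.678, -0.2, 0.205, -0.677]
ft_force: [0.5, -0.2, -1.9]
grip_width: 0.393
clock: 18.25
position: [0.4709, 0.1891, 0.139]
ee_rot: [0.707, 0.048, -0.043, -0.704]
ft_force: [0.1, -0.1, -2.2]
grip_width: 0.39
clock: 19.0
position: [0.4579, 0.2901, 0.1386]
ee_rot: [0.65, 0.284, -0.281, -0.646]
ft_force: [0.0, 0.4, -2.0]
grip_width: 0.387
t 19.0 pos [0.4579 0.2901 0.1386] yaw 47.1 F [ 0.   0.4 -2. ] w 0.387 q [ 0.37  0.57 -1.31  1.75  0.58  1.28 -0.26]
[0.283, 0.041, 0.385] [0.009, -0.927, -0.001]
```

```bash
python3 -m pendant '{"offset":[[0.28,0.04,0.38],[0.28,0.04,0.38],[0.28,0.04,0.38],[0.28,0.04,0.38],[0.28,0.04,0.38],[0.28,0.04,0.38]],"turn":[[0,-0.2,0],[0,-0.45,0],[0,-0.7,0],[0,-0.93,0],[0,-0.93,0],[0,-0.93,0]]}'
python3 -c "
from h import *
plan([(.4400,.384,.0115,88.8)])
p,d=manip.camera('wrist');cv2.imwrite('pics/w3.png',p[:,:,::-1])"
```

```text
clock: 19.75
position: [0.4405, 0.3826, 0.1302]
ee_rot: [0.509, 0.495, -0.493, -0.504]
ft_force: [0.3, -0.4, -1.9]
grip_width: 0.393
t 19.75 pos [0.4405 0.3826 0.1302] yaw 88.6 F [ 0.3 -0.4 -1.9] w 0.393 q [ 0.16  0.74 -1.36  1.65  0.75  1.37  0.24]
[0.009, 0.593, 0.007] [0.009, -0.004, -0.004]
```

View pics/w3.png

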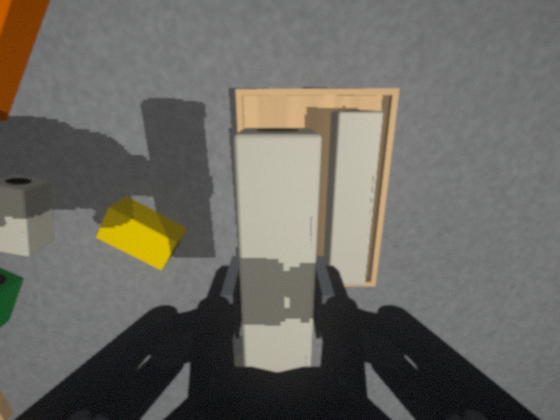

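Post A hangs over the free −y half (280,240); post B lies at (355,195), clear. Lowering.

```bash
python3 -m pendant '{"offset":[[0,0.2,0],[0.005,0.4,0],[0.01,0.5,0],[0.01,0.55,0],[0.01,0.57,0],[0.01,0.58,0],[0.01,0.585,0],[0.01,0.59,0],[0.01,0.595,0],[0.01,0.6,0]],"turn":[[0,0,0],[0,0,0],[0,0,0],[0,0,0],[0,0,0],[0,0,0],[0,0,0],[0,0,0],[0,0,0],[0,0,0]]}'
python3 -c "
from h import *
plan([(.4400,.384,.0115,88.8)])"
```

```text
clock: 21.05
position: [0.4419, 0.3844, 0.0117]
ee_rot: [0.509, 0.495, -0.493, -0.503]
ft_force: [-2.2, -8.2, 21.8]
grip_width: 0.395
t 21.05 pos [0.4419 0.3844 0.0117] yaw 88.6 F [-2.2 -8.2 21.8] w 0.395 q [ 0.09  0.86 -1.22  1.74  0.88  1.2   0.17]
[-0.002, 0.001, 0.009] [0.01, -0.004, -0.004]
```

```bash
python3 -m pendant '{"offset":[[0,0,0],[0,0,0],[0,0,0],[0,0,0]],"turn":[[0,0,0],[0,0,0],[0,0,0],[0,0,0]]}' 54
python3 -m pendant '{"offset":[[0,-0.1,0],[0,-0.3,0],[0,-0.6,0],[0,-0.6,0],[0,-0.6,0]],"turn":[[0,0,0],[0,0,0],[0,0,0],[0,0,0],[0,0,0]]}'
python3 - <<'E'
from h import *
plan([(.455,.26,.14,83),(.445,.1484,.12,77.1),(.445,.1484,.0055,77.1)])
E
```

```text
clock: 21.55
position: [0.4418, 0.3844, 0.0116]
ee_rot: [0.509, 0.495, -0.493, -0.503]
ft_force: [0.1, -0.1, 0.9]
grip_width: 0.54
clock: 22.18
position: [0.441, 0.3847, 0.1323]
ee_rot: [0.509, 0.495, -0.493, -0.503]
ft_force: [0.2, 0.2, -0.6]
grip_width: 0.541
t 22.18 pos [0.441  0.3847 0.1323] yaw 88.6 F [ 0.2  0.2 -0.6] w 0.541 q [ 0.16  0.74 -1.35  1.65  0.74  1.37  0.24]
[-0.622, -0.036, -0.085] [0.011, 0.125, -0.004]
[-0.56, 0.1, -0.018] [0.0, 0.131, -0.0]
[0.0, 0.572, 0.0] [0.0, 0.0, 0.0]
```

Run:
```python
from h import *
plan([(.50,.30,.14,46),(.48,.2,.14,8),(.445,.1484,.12,-12.9),(.445,.1484,.004,-12.9)])
```

```text
t 22.18 pos [0.441  0.3847 0.1323] yaw 88.6 F [ 0.2  0.2 -0.6] w 0.541 q [ 0.16  0.74 -1.35  1.65  0.74  1.37  0.24]
[-0.417, -0.035, -0.305] [0.012, 0.947, 0.0]
[-0.429, 0.0, -0.275] [0.0, 0.844, 0.0]
[-0.209, 0.1, -0.231] [0.0, 0.464, 0.0]
[0.0, 0.58, 0.0] [0.0, 0.0, 0.0]
```

```bash
python3 -m pendant '{"offset":[[-0.42,-0.03,-0.3],[-0.42,-0.03,-0.3],[-0.42,-0.03,-0.3],[-0.42,-0.03,-0.3],[-0.42,-0.03,-0.3],[-0.42,-0.03,-0.3]],"turn":[[0.01,0.2,0],[0.01,0.4,0],[0.01,0.65,0],[0.01,0.95,0],[0.01,0.95,0],[0.01,0.95,0]]}' 100
python3 -m pendant '{"offset":[[-0.43,0,-0.28],[-0.43,0,-0.28],[-0.43,0,-0.28],[-0.43,0,-0.28],[-0.43,0,-0.28],[-0.43,0,-0.28]],"turn":[[0,0.2,0],[0,0.4,0],[0,0.6,0],[0,0.84,0],[0,0.84,0],[0,0.84,0]]}'
python3 -m pendant '{"offset":[[-0.21,0.1,-0.23],[-0.21,0.1,-0.23],[-0.21,0.1,-0.23],[-0.21,0.1,-0.23],[-0.21,0.1,-0.23]],"turn":[[0,0.2,0],[0,0.46,0],[0,0.46,0],[0,0.46,0],[0,0.46,0]]}'
python3 - <<'E'
from h import *
plan([(.445,.1484,.004,-12.9)])
p,d=manip.camera('wrist');cv2.imwrite('pics/w4.png',p[:,:,::-1])
E
```

```text
clock: 22.92
position: [0.4985, 0.2989, 0.1383]
ee_rot: [0.652, 0.276, -0.276, -0.651]
ft_force: [-0.1, 0.6, -0.2]
grip_width: 0.999
clock: 23.68
position: [0.4786, 0.1983, 0.1382]
ee_rot: [0.706, 0.052, -0.052, -0.705]
ft_force: [0.4, 0.4, -0.3]
grip_width: 0.998
clock: 24.3
position: [0.444, 0.1478, 0.1186]
ee_rot: [0.704, -0.074, 0.074, -0.703]
ft_force: [0.1, -0.3, -0.1]
grip_width: 1.004
t 24.3 pos [0.444  0.1478 0.1186] yaw -12.0 F [ 0.1 -0.3 -0.1] w 1.004 q [ 0.7   0.3  -1.23  1.95  0.32  1.11 -0.87]
[0.004, 0.573, 0.005] [0.001, 0.02, 0.0]
```

View pics/w4.png

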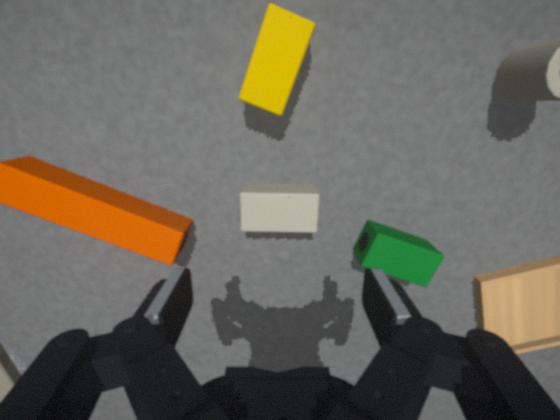

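The short post (280,212) is centred between the fingers; orange's end (192,230) and the green corner (365,230) are near, so I descend with a slightly narrower opening.

```bash
python3 -m pendant '{"offset":[[0.005,0.2,0.005],[0.005,0.3,0.005],[0.005,0.4,0.005],[0.005,0.5,0.005],[0.005,0.56,0.005],[0.005,0.57,0.005],[0.005,0.57,0.005]],"turn":[[0,0.02,0],[0,0.02,0],[0,0.02,0],[0,0.02,0],[0,0.02,0],[0,0.02,0],[0,0.02,0]]}' 91
python3 -m pendant '{"offset":[[0,0,0],[0,0,0],[0,0,0],[0,0,0],[0,0,0]],"turn":[[0,0,0],[0,0,0],[0,0,0],[0,0,0],[0,0,0]]}' 50 30
python3 -m pendant '{"offset":[[0,-0.1,0],[0,-0.3,0],[0,-0.5,0],[0,-0.65,0],[0,-0.65,0]],"turn":[[0,0,0],[0,0,0],[0,0,0],[0,0,0],[0,0,0]]}'
python3 -c "
from h import *
plan([(.56,.07,.14,-5),(.6722,-.0142,.12,3),(.6722,-.0142,.01,3)])"
```

```text
clock: 25.22
position: [0.4454, 0.1486, 0.0049]
ee_rot: [0.703, -0.079, 0.08, -0.702]
ft_force: [-0.1, -0.2, 0.8]
grip_width: 0.911
clock: 25.85
position: [0.446, 0.1488, 0.0056]
ee_rot: [0.703, -0.079, 0.08, -0.702]
ft_force: [-1.5, -0.5, 6.1]
grip_width: 0.745
clock: 26.48
position: [0.4469, 0.149, 0.1373]
ee_rot: [0.703, -0.078, 0.082, -0.702]
ft_force: [-0.3, 0.1, -0.5]
grip_width: 0.744
t 26.48 pos [0.4469 0.149  0.1373] yaw -13.0 F [-0.3  0.1 -0.5] w 0.744 q [ 0.72  0.27 -1.25  1.93  0.29  1.14 -0.87]
[0.64, -0.01, -0.258] [0.0, -0.177, 0.007]
[0.596, 0.1, -0.371] [0.0, -0.178, 0.0]
[0.0, 0.55, 0.0] [0.0, 0.0, 0.0]
```

```bash
python3 -m pendant '{"offset":[[0.64,0,-0.26],[0.64,0,-0.26],[0.64,0,-0.26],[0.64,0,-0.26],[0.64,0,-0.26]],"turn":[[0,-0.18,0],[0,-0.18,0],[0,-0.18,0],[0,-0.18,0],[0,-0.18,0]]}'
python3 -m pendant '{"offset":[[0.6,0.1,-0.37],[0.6,0.1,-0.37],[0.6,0.1,-0.37],[0.6,0.1,-0.37],[0.6,0.1,-0.37],[0.6,0.1,-0.37]],"turn":[[0,-0.18,0],[0,-0.18,0],[0,-0.18,0],[0,-0.18,0],[0,-0.18,0],[0,-0.18,0]]}'
python3 -c "
from h import *
plan([(.6722,-.0142,.0105,3)])
p,d=manip.camera('wrist');cv2.imwrite('pics/w5.png',p[:,:,::-1])"
```

```text
clock: 27.1
position: [0.5586, 0.0711, 0.1376]
ee_rot: [0.707, -0.028, 0.031, -0.706]
ft_force: [-1.0, -0.2, -0.4]
grip_width: 0.743
clock: 27.85
position: [0.6715, -0.0112, 0.119]
ee_rot: [0.707, 0.023, -0.02, -0.706]
ft_force: [0.7, 0.9, -1.9]
grip_width: 0.746
t 27.85 pos [ 0.6715 -0.0112  0.119 ] yaw 3.5 F [ 0.7  0.9 -1.9] w 0.746 q [ 0.61  0.73 -1.01  1.42  0.63  1.33 -0.37]
[-0.0, 0.542, -0.014] [0.002, 0.011, 0.006]
```

View pics/w5.png

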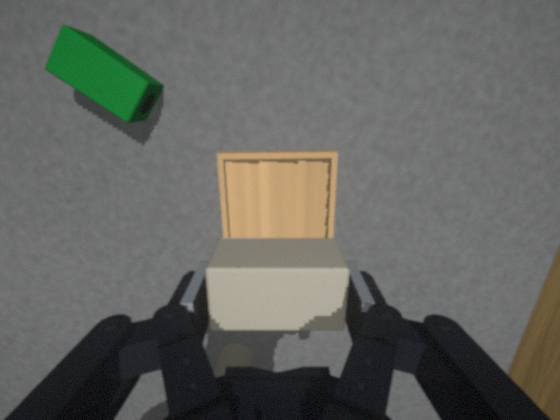

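The square tray (278,200) is aligned with the held post (278,285). Lowering.

```bash
python3 -m pendant '{"offset":[[0,0.2,-0.014],[0,0.4,-0.014],[0,0.48,-0.014],[0,0.51,-0.014],[0,0.52,-0.014],[0,0.53,-0.014],[0,0.535,-0.014],[0,0.54,-0.014],[0,0.545,-0.014],[0,0.55,-0.014]],"turn":[[0,0,0],[0,0,0],[0,0,0],[0,0,0],[0,0,0],[0,0,0],[0,0,0],[0,0,0],[0,0,0],[0,0,0]]}'
python3 -c "
from h import *
plan([(.6722,-.0142,.0105,3)])"
```

```text
clock: 29.15
position: [0.6726, -0.0146, 0.0107]
ee_rot: [0.708, 0.023, -0.019, -0.706]
ft_force: [-8.2, -2.1, 20.3]
grip_width: 0.742
t 29.15 pos [ 0.6726 -0.0146  0.0107] yaw 3.5 F [-8.2 -2.1 20.3] w 0.742 q [ 0.59  0.84 -0.94  1.49  0.72  1.17 -0.42]
[-0.002, 0.001, 0.002] [0.003, 0.01, 0.006]
```

```bash
python3 -m pendant '{"offset":[[0,0,0],[0,0,0],[0,0,0]],"turn":[[0,0,0],[0,0,0],[0,0,0]]}' 88
python3 -m pendant '{"offset":[[0,-0.1,0],[0,-0.3,0],[0,-0.6,0],[0,-0.6,0],[0,-0.6,0]],"turn":[[0,0,0],[0,0,0],[0,0,0],[0,0,0],[0,0,0]]}'
python3 - <<'E'
from h import *
plan([(.635,-.1936,.12,-15),(.635,-.1936,.014,-15),(.635,-.1936,.14,-15),(.53,-.33,.15,-35),(.4335,-.443,.13,-43),(.4335,-.443,.02,-43)])
E
```

```text
clock: 29.52
position: [0.6726, -0.0146, 0.0106]
ee_rot: [0.708, 0.023, -0.02, -0.706]
ft_force: [0.2, 0.2, 0.5]
grip_width: 0.883
clock: 30.15
position: [0.6721, -0.0144, 0.1314]
ee_rot: [0.708, 0.023, -0.019, -0.706]
ft_force: [-0.3, -0.6, -0.7]
grip_width: 0.877
t 30.15 pos [ 0.6721 -0.0144  0.1314] yaw 3.4 F [-0.3 -0.6 -0.7] w 0.877 q [ 0.62  0.72 -1.02  1.41  0.62  1.34 -0.36]
[-0.239, 0.058, -0.883] [0.002, 0.41, 0.008]
[0.0, 0.53, -0.0] [0.0, 0.0, 0.0]
[0.0, -0.63, 0.0] [0.0, 0.0, 0.0]
[-0.331, -0.05, -0.795] [0.0, 0.444, 0.0]
[-0.071, 0.1, -0.74] [0.0, 0.178, 0.0]
[0.0, 0.55, 0.0] [0.0, 0.0, 0.0]
```

```bash
python3 -m pendant '{"offset":[[-0.24,0.05,-0.88],[-0.24,0.05,-0.88],[-0.24,0.05,-0.88],[-0.24,0.05,-0.88],[-0.24,0.05,-0.88],[-0.24,0.05,-0.88],[-0.24,0.05,-0.88]],"turn":[[0,0.2,0],[0,0.41,0],[0,0.41,0],[0,0.41,0],[0,0.41,0],[0,0.41,0],[0,0.41,0]]}'
python3 - <<'E'
from h import *
plan([(.635,-.1936,.014,-15)])
p,d=manip.camera('wrist');cv2.imwrite('pics/w6.png',p[:,:,::-1])
E
```

```text
clock: 31.02
position: [0.6351, -0.1915, 0.1216]
ee_rot: [0.702, -0.089, 0.094, -0.701]
ft_force: [0.7, 0.3, 0.4]
grip_width: 0.881
t 31.02 pos [ 0.6351 -0.1915  0.1216] yaw -14.9 F [0.7 0.3 0.4] w 0.881 q [ 0.87  0.68 -0.96  1.45  0.57  1.3  -0.39]
[-0.001, 0.538, -0.01] [0.001, 0.003, 0.008]
```

View pics/w6.png

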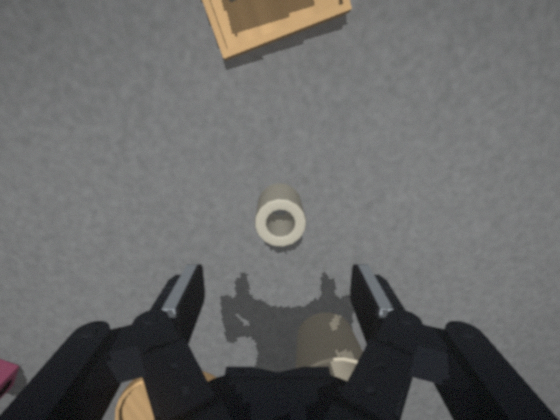

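The prop (280,222) is centred between the fingers. Grasping it.

```bash
python3 -m pendant '{"offset":[[0,0.2,-0.01],[0,0.35,-0.01],[0,0.45,-0.01],[0,0.52,-0.01],[0,0.54,-0.01],[0,0.54,-0.01]],"turn":[[0,0,0],[0,0,0],[0,0,0],[0,0,0],[0,0,0],[0,0,0]]}'
python3 -m pendant '{"offset":[[0,0,0],[0,0,0],[0,0,0],[0,0,0],[0,0,0],[0,0,0],[0,0,0]],"turn":[[0,0,0],[0,0,0],[0,0,0],[0,0,0],[0,0,0],[0,0,0],[0,0,0]]}' 30 25
python3 -m pendant '{"offset":[[0,-0.1,0],[0,-0.3,0],[0,-0.5,0],[0,-0.63,0],[0,-0.63,0]],"turn":[[0,0,0],[0,0,0],[0,0,0],[0,0,0],[0,0,0]]}'
python3 - <<'E'
from h import *
plan([(.53,-.33,.15,-35),(.4335,-.443,.13,-43),(.4335,-.443,.02,-43)])
E
```

```text
clock: 31.82
position: [0.6356, -0.1939, 0.0142]
ee_rot: [0.702, -0.089, 0.094, -0.701]
ft_force: [0.1, 0.7, 0.4]
grip_width: 0.88
clock: 32.7
position: [0.6361, -0.1941, 0.0151]
ee_rot: [0.702, -0.089, 0.095, -0.7]
ft_force: [0.1, -0.4, 6.4]
grip_width: 0.462
clock: 33.33
position: [0.6363, -0.1935, 0.1444]
ee_rot: [0.702, -0.087, 0.096, -0.7]
ft_force: [-0.6, -0.1, -1.3]
grip_width: 0.463
t 33.33 pos [ 0.6363 -0.1935  0.1444] yaw -14.9 F [-0.6 -0.1 -1.3] w 0.463 q [ 0.88  0.66 -0.97  1.43  0.55  1.33 -0.38]
[-0.338, -0.032, -0.796] [-0.002, 0.447, 0.016]
[-0.071, 0.1, -0.74] [0.0, 0.178, 0.0]
[0.0, 0.55, 0.0] [0.0, 0.0, 0.0]
```

```bash
python3 -m pendant '{"offset":[[-0.34,-0.03,-0.8],[-0.34,-0.03,-0.8],[-0.34,-0.03,-0.8],[-0.34,-0.03,-0.8],[-0.34,-0.03,-0.8],[-0.34,-0.03,-0.8]],"turn":[[0,0.2,0.01],[0,0.45,0.016],[0,0.45,0.016],[0,0.45,0.016],[0,0.45,0.016],[0,0.45,0.016]]}'
python3 -m pendant '{"offset":[[-0.07,0.1,-0.74],[-0.07,0.1,-0.74],[-0.07,0.1,-0.74],[-0.07,0.1,-0.74],[-0.07,0.1,-0.74],[-0.07,0.1,-0.74]],"turn":[[0,0.18,0],[0,0.18,0],[0,0.18,0],[0,0.18,0],[0,0.18,0],[0,0.18,0]]}'
python3 - <<'E'
from h import *
plan([(.4335,-.443,.0205,-43)])
p,d=manip.camera('wrist');cv2.imwrite('pics/w7.png',p[:,:,::-1])
E
```

```text
clock: 34.08
position: [0.5302, -0.3289, 0.1495]
ee_rot: [-0.674, 0.213, -0.213, 0.675]
ft_force: [-0.1, 0.1, -0.7]
grip_width: 0.466
clock: 34.83
position: [0.4356, -0.4403, 0.1296]
ee_rot: [-0.657, 0.258, -0.259, 0.659]
ft_force: [-0.2, 0.3, -1.3]
grip_width: 0.462
t 34.83 pos [ 0.4356 -0.4403  0.1296] yaw -42.9 F [-0.2  0.3 -1.3] w 0.462 q [ 1.37  0.54 -0.87  1.56  0.43  1.24 -0.32]
[0.002, 0.545, -0.018] [-0.004, 0.002, -0.0]
```

View pics/w7.png

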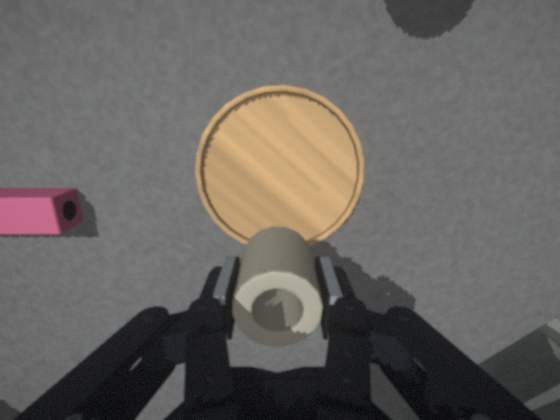

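Round tray centred at column 279, prop (278,300) over its near side; projected rim (row 81) agrees with the seen rim (85) to about 3 mm. Lowering.

```bash
python3 -m pendant '{"offset":[[0,0.2,-0.01],[0,0.4,-0.01],[0,0.48,-0.01],[0,0.51,-0.01],[0,0.525,-0.01],[0,0.535,-0.01],[0,0.54,-0.01],[0,0.545,-0.01],[0,0.55,-0.01]],"turn":[[0,0,0],[0,0,0],[0,0,0],[0,0,0],[0,0,0],[0,0,0],[0,0,0],[0,0,0],[0,0,0]]}'
python3 -c "
from h import *
plan([(.4335,-.443,.02,-43)])"
```

```text
clock: 36.0
position: [0.4342, -0.442, 0.02]
ee_rot: [-0.657, 0.259, -0.259, 0.659]
ft_force: [-3.9, 2.6, 11.9]
grip_width: 0.468
t 36.0 pos [ 0.4342 -0.442   0.02  ] yaw -42.9 F [-3.9  2.6 11.9] w 0.468 q [ 1.32  0.66 -0.8   1.65  0.53  1.06 -0.38]
[0.001, 0.0, -0.006] [-0.003, 0.001, -0.0]
```

```bash
python3 -m pendant '{"offset":[[0,0,0],[0,0,0],[0,0,0],[0,0,0]],"turn":[[0,0,0],[0,0,0],[0,0,0],[0,0,0]]}' 72
python3 -m pendant '{"offset":[[0,-0.1,0],[0,-0.3,0],[0,-0.6,0],[0,-0.65,0],[0,-0.65,0]],"turn":[[0,0,0],[0,0,0],[0,0,0],[0,0,0],[0,0,0]]}'
python3 - <<'E'
from h import *
plan([(.53,-.29,.15,-30),(.60,-.12,.15,-10),(.63,.06,.15,5),(.653,.2106,.125,15)])
E
```

```text
clock: 36.5
position: [0.4342, -0.4419, 0.02]
ee_rot: [-0.657, 0.259, -0.259, 0.659]
ft_force: [0.0, -0.4, -0.1]
grip_width: 0.715
clock: 37.12
position: [0.4344, -0.4425, 0.1515]
ee_rot: [-0.658, 0.258, -0.26, 0.658]
ft_force: [-0.4, 0.5, -0.5]
grip_width: 0.721
t 37.12 pos [ 0.4344 -0.4425  0.1515] yaw -42.9 F [-0.4  0.5 -0.5] w 0.721 q [ 1.38  0.52 -0.88  1.54  0.41  1.27 -0.31]
[-0.169, 0.009, 0.884] [-0.002, -0.288, 0.003]
[-0.122, 0.0, 0.911] [0.0, -0.444, 0.0]
[-0.009, 0.0, 0.912] [0.0, -0.333, 0.0]
[0.18, 0.125, 0.74] [0.0, -0.222, 0.0]
```

```bash
python3 -m pendant '{"offset":[[-0.17,0,0.88],[-0.17,0,0.88],[-0.17,0,0.88],[-0.17,0,0.88],[-0.17,0,0.88]],"turn":[[0,-0.2,0],[0,-0.29,0],[0,-0.29,0],[0,-0.29,0],[0,-0.29,0]]}' 88
python3 -m pendant '{"offset":[[-0.12,0,0.91],[-0.12,0,0.91],[-0.12,0,0.91],[-0.12,0,0.91],[-0.12,0,0.91]],"turn":[[0,-0.2,0],[0,-0.44,0],[0,-0.44,0],[0,-0.44,0],[0,-0.44,0]]}'
python3 -m pendant '{"offset":[[-0.01,0,0.91],[-0.01,0,0.91],[-0.01,0,0.91],[-0.01,0,0.91],[-0.01,0,0.91]],"turn":[[0,-0.2,0],[0,-0.33,0],[0,-0.33,0],[0,-0.33,0],[0,-0.33,0]]}'
python3 -m pendant '{"offset":[[0.18,0.12,0.74],[0.18,0.12,0.74],[0.18,0.12,0.74],[0.18,0.12,0.74],[0.18,0.12,0.74],[0.18,0.12,0.74]],"turn":[[0,-0.2,0],[0,-0.22,0],[0,-0.22,0],[0,-0.22,0],[0,-0.22,0],[0,-0.22,0]]}'
python3 - <<'E'
from h import *
plan([(.653,.2106,.014,15)])
p,d=manip.camera('wrist');cv2.imwrite('pics/w8.png',p[:,:,::-1])
E
```

```text
clock: 37.75
position: [0.5286, -0.2907, 0.1506]
ee_rot: [-0.683, 0.182, -0.183, 0.683]
ft_force: [-0.5, -1.4, -0.0]
grip_width: 0.878
clock: 38.38
position: [0.5979, -0.1229, 0.1499]
ee_rot: [0.704, -0.063, 0.063, -0.704]
ft_force: [0.2, -0.5, -0.1]
grip_width: 0.878
clock: 39.0
position: [0.6284, 0.0538, 0.1494]
ee_rot: [0.707, 0.027, -0.028, -0.706]
ft_force: [-0.1, -0.2, -0.1]
grip_width: 0.881
clock: 39.75
position: [0.6537, 0.2013, 0.1253]
ee_rot: [0.703, 0.087, -0.087, -0.701]
ft_force: [0.1, 0.1, -0.0]
grip_width: 0.878
t 39.75 pos [0.6537 0.2013 0.1253] yaw 14.2 F [ 0.1  0.1 -0. ] w 0.878 q [ 0.29  0.77 -1.05  1.37  0.67  1.37 -0.51]
[0.009, 0.556, 0.047] [0.003, -0.019, -0.002]
```

View pics/w8.png

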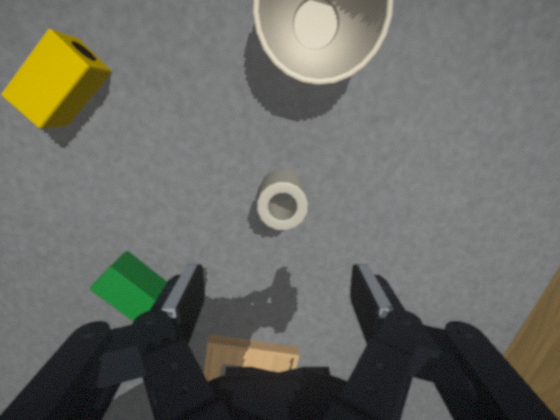

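The second prop (283,205) is centred within 2 mm across the jaws; the bowl (323,30) is clear. Grasping.

```bash
python3 -m pendant '{"offset":[[0.01,0.1,0.047],[0.01,0.2,0.047],[0.01,0.35,0.047],[0.01,0.46,0.047],[0.01,0.54,0.047],[0.01,0.555,0.047],[0.01,0.555,0.047]],"turn":[[0,0,0],[0,0,0],[0,0,0],[0,0,0],[0,0,0],[0,0,0],[0,0,0]]}'
python3 -m pendant '{"offset":[[0,0,0],[0,0,0],[0,0,0],[0,0,0],[0,0,0],[0,0,0],[0,0,0]],"turn":[[0,0,0],[0,0,0],[0,0,0],[0,0,0],[0,0,0],[0,0,0],[0,0,0]]}' 30 25
python3 -m pendant '{"offset":[[0,-0.1,0],[0,-0.3,0],[0,-0.5,0],[0,-0.66,0],[0,-0.66,0]],"turn":[[0,0,0],[0,0,0],[0,0,0],[0,0,0],[0,0,0]]}'
python3 - <<'E'
from h import *
plan([(.63,.04,.15,5),(.60,-.13,.15,-10),(.54,-.27,.15,-30),(.4725,-.401,.135,-43)])
E
```

```text
clock: 40.67
position: [0.6533, 0.2114, 0.0148]
ee_rot: [0.702, 0.087, -0.087, -0.701]
ft_force: [0.1, -0.5, -0.0]
grip_width: 0.879
clock: 41.55
position: [0.6539, 0.2116, 0.0158]
ee_rot: [0.702, 0.088, -0.087, -0.701]
ft_force: [-0.5, -1.3, 5.5]
grip_width: 0.454
clock: 42.18
position: [0.6546, 0.2128, 0.1519]
ee_rot: [0.702, 0.089, -0.085, -0.702]
ft_force: [-0.4, 0.5, -1.0]
grip_width: 0.456
t 42.17 pos [0.6546 0.2128 0.1519] yaw 14.2 F [-0.4  0.5 -1. ] w 0.456 q [ 0.28  0.75 -1.06  1.34  0.65  1.41 -0.51]
[-0.331, 0.008, -0.808] [0.001, 0.204, 0.007]
[-0.224, 0.0, -0.834] [0.0, 0.333, 0.0]
[-0.174, 0.0, -0.741] [0.0, 0.444, 0.0]
[0.035, 0.075, -0.736] [0.0, 0.289, 0.0]
```

```bash
python3 -m pendant '{"offset":[[-0.33,0,-0.81],[-0.33,0,-0.81],[-0.33,0,-0.81],[-0.33,0,-0.81],[-0.33,0,-0.81]],"turn":[[0,0.2,0],[0,0.2,0],[0,0.2,0],[0,0.2,0],[0,0.2,0]]}'
python3 -m pendant '{"offset":[[-0.22,0,-0.83],[-0.22,0,-0.83],[-0.22,0,-0.83],[-0.22,0,-0.83],[-0.22,0,-0.83]],"turn":[[0,0.2,0],[0,0.33,0],[0,0.33,0],[0,0.33,0],[0,0.33,0]]}'
python3 -m pendant '{"offset":[[-0.17,0,-0.74],[-0.17,0,-0.74],[-0.17,0,-0.74],[-0.17,0,-0.74],[-0.17,0,-0.74]],"turn":[[0,0.2,0],[0,0.44,0],[0,0.44,0],[0,0.44,0],[0,0.44,0]]}'
python3 - <<'E'
from h import *
plan([(.4725,-.401,.135,-43)])
E
```

```text
clock: 42.8
position: [0.63, 0.0401, 0.1516]
ee_rot: [-0.706, -0.034, 0.03, 0.707]
ft_force: [0.8, 0.7, -0.3]
grip_width: 0.458
clock: 43.42
position: [0.6016, -0.1268, 0.1513]
ee_rot: [-0.704, 0.057, -0.06, 0.706]
ft_force: [0.3, 0.2, -1.1]
grip_width: 0.459
clock: 44.05
position: [0.5449, -0.2641, 0.1509]
ee_rot: [-0.683, 0.175, -0.179, 0.686]
ft_force: [0.5, 0.6, -0.6]
grip_width: 0.456
t 44.05 pos [ 0.5449 -0.2641  0.1509] yaw -29.0 F [ 0.5  0.6 -0.6] w 0.456 q [ 1.12  0.53 -0.98  1.58  0.45  1.27 -0.44]
[0.016, 0.075, -0.775] [-0.008, 0.31, 0.004]
```

```bash
python3 -m pendant '{"offset":[[0.015,0.07,-0.775],[0.015,0.07,-0.775],[0.015,0.07,-0.775],[0.015,0.07,-0.775],[0.015,0.07,-0.775],[0.015,0.07,-0.775]],"turn":[[-0.008,0.2,0],[-0.008,0.31,0],[-0.008,0.31,0],[-0.008,0.31,0],[-0.008,0.31,0],[-0.008,0.31,0]]}'
python3 - <<'E'
from h import *
plan([(.4735,-.400,.0207,-43)])
p,d=manip.camera('wrist');cv2.imwrite('pics/w9.png',p[:,:,::-1])
E
```

```text
clock: 44.8
position: [0.4738, -0.3989, 0.1363]
ee_rot: [0.658, -0.257, 0.259, -0.658]
ft_force: [0.5, -0.2, -0.9]
grip_width: 0.456
t 44.8 pos [ 0.4738 -0.3989  0.1363] yaw -42.8 F [ 0.5 -0.2 -0.9] w 0.456 q [ 1.29  0.54 -0.89  1.56  0.43  1.25 -0.41]
[0.001, 0.578, -0.006] [-0.002, 0.005, 0.004]
```

View pics/w9.png

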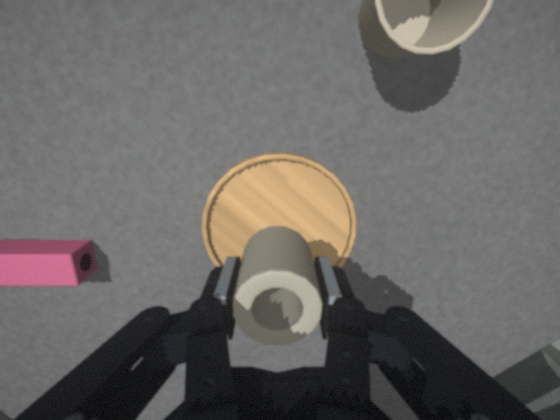

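The second prop hangs over the tray's far half (tray rim 204–356); the first is hidden behind it, 58 mm away by the measured poses. Lowering.

```bash
python3 -m pendant '{"offset":[[0,0.2,0],[0,0.4,0],[0,0.5,0],[0,0.54,0],[0,0.555,0],[0,0.565,0],[0,0.57,0],[0,0.575,0],[0,0.58,0]],"turn":[[0,0,0],[0,0,0],[0,0,0],[0,0,0],[0,0,0],[0,0,0],[0,0,0],[0,0,0],[0,0,0]]}'
python3 -c "
from h import *
plan([(.4735,-.4,.0207,-43)])"
```

```text
clock: 45.98
position: [0.4741, -0.3996, 0.0207]
ee_rot: [0.658, -0.257, 0.26, -0.658]
ft_force: [-3.4, 1.6, 10.2]
grip_width: 0.459
t 45.98 pos [ 0.4741 -0.3996  0.0207] yaw -42.8 F [-3.4  1.6 10.2] w 0.459 q [ 1.24  0.67 -0.81  1.65  0.54  1.06 -0.48]
[-0.001, -0.0, -0.003] [-0.001, 0.004, 0.005]
```

```bash
python3 -m pendant '{"offset":[[0,0,0],[0,0,0],[0,0,0],[0,0,0]],"turn":[[0,0,0],[0,0,0],[0,0,0],[0,0,0]]}' 72
python3 -m pendant '{"offset":[[0,-0.1,0],[0,-0.3,0],[0,-0.6,0],[0,-0.9,0],[0,-0.9,0]],"turn":[[0,0,0],[0,0,0],[0,0,0],[0,0,0],[0,0,0]]}'
python3 -m pendant '{"offset":[[0.2,0,-1],[0.2,0,-1],[0.2,0,-1],[0.2,0,-1],[0.2,0,-1],[0.2,0,-1]],"turn":[[0,0.2,0],[0,0.4,0],[0,0.4,0],[0,0.4,0],[0,0.4,0],[0,0.4,0]]}'
python3 - <<'E'
from h import *
plan([])
p,d=manip.camera("top");cv2.imwrite("pics/t3.png",cv2.resize(p[80:300,60:520,::-1],None,fx=1.7,fy=1.7))
W=world(manip.camera_model("top"),d);z=W[...,2];cm=manip.camera_model("top")
for n,zt,lo,hi,(u0,u1,v0,v1) in[("posts",.039,.032,.046,(70,150,170,265)),("short",.039,.032,.046,(262,320,95,155)),("props",.055,.048,.062,(425,500,180,255)),("beaker",.068,.060,.076,(420,460,110,160)),("bowl",.045,.037,.053,(115,165,100,155))]:
    m=np.zeros(z.shape,np.uint8);m[v0:v1,u0:u1]=((z>lo)&(z<hi))[v0:v1,u0:u1]
    k,l,s,c=cv2.connectedComponentsWithStats(m)
    for i in range(1,k):
        if s[i][4]>60:
            v,u=np.nonzero(l==i);print(n,s[i][4],"z",np.median(z[l==i]).round(4),rect(onplane(cm,np.c_[u,v],zt)))
p,d=manip.camera("side");cv2.imwrite("pics/s3.png",cv2.resize(p[90:360,100:440,::-1],None,fx=2.2,fy=2.2))
E
```

```text
clock: 46.48
position: [0.4741, -0.3996, 0.0207]
ee_rot: [0.658, -0.257, 0.26, -0.658]
ft_force: [-0.7, -0.3, 0.1]
grip_width: 0.719
clock: 47.1
position: [0.476, -0.3999, 0.2074]
ee_rot: [0.66, -0.254, 0.262, -0.657]
ft_force: [-0.9, -0.4, 0.1]
grip_width: 0.711
clock: 47.85
position: [0.3713, -0.5718, 0.208]
ee_rot: [0.611, -0.352, 0.362, -0.61]
ft_force: [1.0, -0.1, 0.1]
grip_width: 0.718
t 47.85 pos [ 0.3713 -0.5718  0.208 ] yaw -60.6 F [ 1.  -0.1  0.1] w 0.718 q [ 1.45  0.58 -0.78  1.3   0.4   1.41 -0.37]
posts 958 z 0.0389 (442.0, 382.4, 149.2, 36.8, -1.5)
posts 970 z 0.0389 (437.5, 442.3, 149.5, 37.6, -1.1)
short 387 z 0.0388 (670.1, -13.9, 65.6, 33.2, 1.5)
props 191 z 0.0541 (472.4, -397.6, 40.4, 36.3, -88.6)
props 195 z 0.054 (432.9, -438.4, 42.2, 36.0, -88.5)
beaker 254 z 0.0667 (644.4, -351.8, 73.8, 71.5, -43.9)
bowl 288 z 0.0438 (646.7, 346.5, 87.1, 85.0, -88.8)
```

View pics/t3.png

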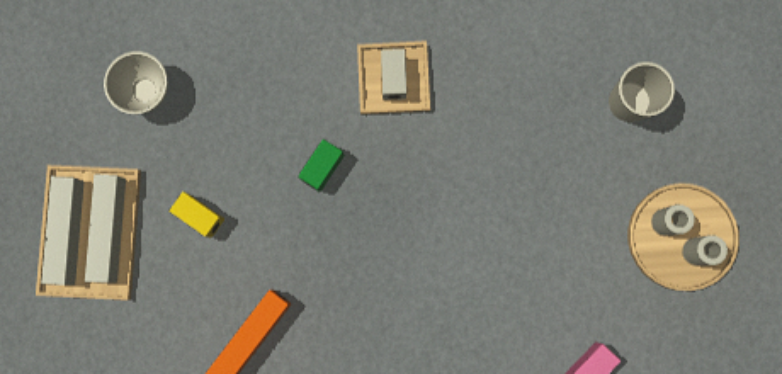

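View pics/s3.png

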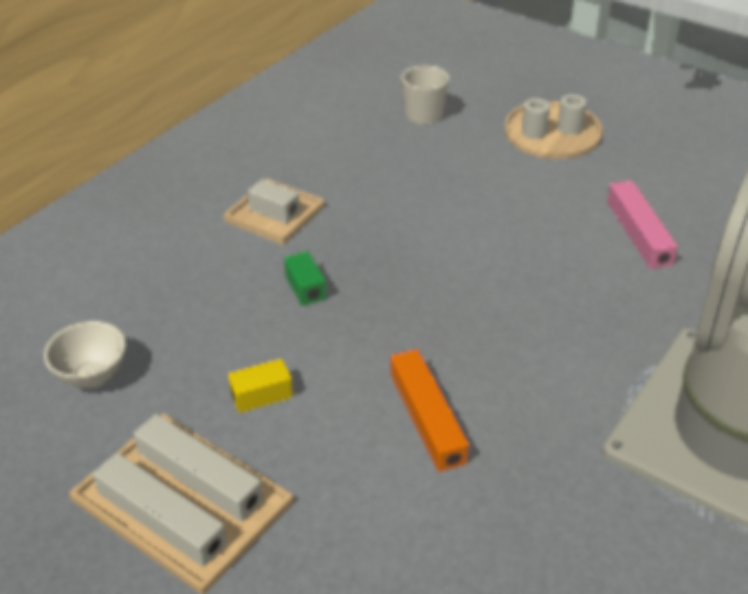

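Both views show everything in place: posts flat in their trays with tops at 39 mm, props upright at 54 mm in the round tray, bystanders unmoved.

```bash
python3 -c "
from workcell import manip
print(manip.hand_in())"
```

```text
the job is handed in; nothing more can be done
None
```

I put all five props in their trays in the order asked and handed the job in at about 48 s of the 128 s allowed.

**Last checks (top and side cameras):**
- **Long posts:** they lie side by side, flat and along the tray. Their tops are at 39 mm, which is the 5 mm tray floor plus the 34 mm post, and their centres are 60 mm apart.
- **Short post:** it lies flat and near the centre of the square tray, with its top at 39 mm.
- **Round props:** both stand upright in the round tray, about 57 mm apart, with tops at 54 mm against an expected 55 mm.
- **Bystanders:** the beaker and bowl are within 1 mm of where they started. I did not touch the coloured look-alikes.

The highest wrist force I read was about 22–24 N, as the second long post was set down. I only had readings at the end of each move, so a brief higher peak would not show.

One thing disagreed: the wrist camera put the round tray's rim about 3 mm from where the top camera did. That is well within the room the props had. Joint 3 also came close to its limit (−1.43 of −1.47) on the way to the second long post, so I turned the wrist half a turn before grasping it.

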